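Home a hand-cranked syringe drive and give it exactly three turns

ROBOT

A 6-joint arm with a two-finger parallel gripper is mounted at the origin on a cart in front of the work surface, level with it; the furniture and walls round the work are solid. World frame = base frame: x ahead of the robot, y to its left, z up, the work surface at z = 0. Lengths are in m, angles in rad, forces in N, time in s.
With the tool pointing down it reaches from about 0.375 to 0.9 m from the base axis. Payload 3.1 kg.
Tool frame: the origin (TCP) lies between the finger pads; the fingertips stand 8 mm ahead of it and the grasp point (between the pads) lies 11 mm behind it; z points along the fingers, y is the line along which they close (so a half turn about z gives the same grasp; the last joint's range is limited). The gripper opens to 85 mm and grips with 20 to 120 N. Pads are 22 mm wide; open, the fingers measure 114 mm over their backs; the gripper's body (76 mm by 85 mm) begins 54 mm behind the grasp point. The pads swing forward as they close: fully open they stand 13 mm farther back than shut.
Start: joints at [-1.333, 0.527, 1.433, -0, 1.181, -0.178], TCP at [0.253, -0.571, 0.239] pointing down, gripper open.
Joint ranges: [-3.08, 3.08], [-0.75, 2.2], [0.22, 2.44], [-1.43, 4.57], [0, 2.65], [-2.85, 2.85]. Speed limits (rad/s): [2.79, 2.79, 3.14, 3.14, 3.14, 3.14].

INTERFACE

Orientations are given as a unit quaternion [x, y, z, w].
In Python, from station import readout, cams, sign_off gives the robot as it stands.
- The arm moves only by the tool send_rows, never from a script. Its argument "commands" is text: rows parted by semicolons, each of 5 numbers parted by spaces: the finger opening in mm, from 0 to 85.4, then the shift along the tool's x, y, z each as a share of 0.02 m, from -1 to 1, then the turn about the tool's z as a share of 4 degrees, from -1 to 1. In form: grip dx dy dz spin; .... A call has 1 to 20 rows; each row shifts and turns the commanded pose from where the row before left it, along the tool's axes as they then stand; what a row does not reach is not made up. A row lasts 1/12 s, in which the tool goes at most 41.7 mm and 7.16 degrees, less where a joint would pass 70% of its speed; a pose out of reach is approached as far as the arm can. A call with a number of a shift or a turn outside -1 to 1 is refused whole. A call with a gripper value outside its range is refused whole. The fingers move at their own pace and stop on an object; "grip_force" is the grip in N (left out, the last holds). Time passes only in rows, so rows that do not move let the fingers close. It gives the time, the measured TCP pose, the force, the opening and the grip force at its end, in the units of the state.
- readout.sense(): the state, without advancing time (a new reading comes with each control period).
- cams.snapshot(name): name is "side" or "top"; returns a dict with "pixels" (420x560x3 uint8, red, green, blue), "intrinsics" (3x3 intrinsics, pixels), "eye" and "rotation" of the camera in the world. Camera axes: x right, y down, z forward; pixel columns grow to the right and rows downward; lengths in m; the calibration is good to about 2 mm. A picture is of the moment at which its call begins. There is no depth.
- sign_off(): hands the job in; it is judged then, once.
The state is a dict: "t": time; "q": joint angles; "qd": joint speeds; "tau": joint torques, N m; "tcp_pos": TCP position; "tool_rot": TCP orientation; "force": force on the tool from outside, world axes, zero at the start; "ft_torque": the same for the moment, N m; "finger_gap": opening from 0.0 (shut) to 1.0 (fully open); "gripper_force": force on a finger pad.
Only numpy, scipy, OpenCV 4.12 (cv2) and the standard library are available. Lean on these libraries where they do the work, as an engineer would, in place of code of your own. Each camera call takes 0.05 s, during which the arm holds its last target. There are 200 camera calls.

TASK

Set the stroke of the hand-cranked syringe drive. First take the crank by its handle and wind it back anticlockwise (seen from above), gently, until you feel it come against its home stop - do not force it (the sprung arm must not be pushed to its pins); then crank exactly three full turns clockwise from the stop, without overshooting, and let go. Leave the petri dish, the weighing bottle and the crucible where they stand.

Things in the scene. Friction and masses are not known exactly. Their poses are not given: they have to be found in the camera images.
- drive: The syringe drive: aluminium base plate 110 x 305 x 12 mm bolted to the bench, on it a grey gearbox 80 x 85 mm with its top at 56 mm (crank on it) and, towards the drive's -y, a pusher block and a clear syringe barrel lying along y (all below 62 mm). Fixed. Origin: on the bench under the crank's axis. z is up.
- crank_axis (a point): Point on the vertical axis of the crank, at half the handle's height (107.5 mm above the bench). Clockwise means seen from above. The crank starts at any angle, 0.25 to 0.85 turn clockwise of its home stop, and is free for six turns clockwise from the stop. Friction: about 3 N at the handle; it stays where it is left.
- crank: The steel crank arm, 18 mm wide, 62 mm long, top at 82 mm above the bench (screw on the axis to 88 mm). Origin on its axis, 72 mm above the bench; x points to the handle. It is sprung on the disc below it: it swings off the disc's x by 0.1 rad for every 8 N that the handle is pushed along its circle, either way, and springs back.
- disc: Disc, 62 mm across, under the crank arm, which drives it; two thin upright pins on it stand 6 mm clear of either side of the arm. Turning this disc counts. x points midway between the pins, along the unloaded arm. An arm pushed 0.28 rad (about 22 N) off the disc's x, to a pin, is overloaded.
- stop (a point): On the crank's axis in the round hub that hides the rigid home stop of the disc; the stop's angle cannot be seen and differs every time. At the stop the disc stands still and the sprung arm takes up any further motion of the hand, the force rising evenly.
- handle: The crank's black upright handle, a round grip 23 mm in diameter and 45 mm tall (85 to 130 mm above the bench), spinning freely on its pin, so that it can be held from above without turning the wrist while the crank goes round. Origin: its centre, 50 mm from the crank's axis. It only moves on that level circle.
- pusher: The aluminium pusher block (56 x 16 x 40 mm) that the crank drives through a fine screw towards the drive's -y: only 1 mm for each clockwise turn, too little to count turns by. With the disc at its stop, its origin (block centre) is at y = -100.0 mm in the drive's frame.
- petri: Flat glass petri dish, 68 mm across, 14 mm high, on the bench in front of the syringe's nozzle. Bystander. Origin at the centre of its underside.
- weighing_bottle: Small glass weighing bottle with a knobbed lid, 42 mm across, 62 mm high, beside the drive. Bystander. Origin at the centre of its underside.
- crucible: White porcelain crucible with lid, 45 mm across, 50 mm high, on the other side of the drive. Bystander. Origin at the centre of its underside.

How it is judged:
On the way:
1. the crank is wound back against its home stop (within 0.05 turn) (y of pusher in the frame of drive above -0.10005 m), for 0.1 s.
At the end, for the whole second after the job is handed in: The crank has come to rest 3 turns clockwise of its home stop, to within 0.1 turn (the pusher 3.0 mm, within 0.1 mm, from its home place) (y of pusher in the frame of drive between -0.1031 and -0.1029 m and linear speed of handle below 0.01 m/s); the robot touches nothing.
It fails at once if the crank is overloaded: arm pushed more than 0.28 rad (about 22 N at the handle) off its place on the disc (angle between the x axis of crank and the x axis of disc, either way round above 0.28 rad).
It fails at once if the crank overshoots: more than 3.2 turns clockwise of the stop (y of pusher in the frame of drive below -0.1032 m).
It fails at once if the petri is moved more than 15 mm (distance of petri from where it was at the start of the episode above 0.015 m).
It fails at once if the weighing bottle is moved more than 15 mm (distance of weighing_bottle from where it was at the start of the episode above 0.015 m).
It fails at once if the crucible is moved more than 15 mm (distance of crucible from where it was at the start of the episode above 0.015 m).
It also fails if it takes over 72 s, if anything falls off the work surface, if the arm or the gripper's body presses on something with over 40 N, if the wrist force passes 120 N, or if a joint passes its speed limit or range.

## Working session

There is one attempt and no reset: what is moved stays moved. The work goes in short steps, Python scripts to look and compute and a tool call to move; the robot and the scene stay as the last step left them, time stands still between calls to the robot, and variables do not carry over. Pictures are saved under pics/ and viewed, at most 10 in all, crops included, and the job is handed in when it is done.

Besides the shell and the picture viewer there is one more tool, called after ">>>" as name(argument=value, ...), one argument or row to a line, values as JSON. send_rows: Moves the arm, as the interface text tells. Its arguments: {"type":"object","properties":{"commands":{"type":"string"},"grip_force":{"type":"number"}},"required":["commands"]}

```bash
mkdir -p pics; python3 - <<'E'
from station import readout,cams
import cv2
for n in("top","side"):
    s=cams.snapshot(n);cv2.imwrite(f"pics/{n}0.png",s["pixels"][...,::-1]);print(n,s["intrinsics"],s["eye"],s["rotation"])
print(readout.sense())
E
```

```text
top [[538.23767282   0.         291.44757783]
 [  0.         538.23767282 205.67197046]
 [  0.           0.           1.        ]] [ 0.48267361 -0.09701728  1.054063  ] [-0.70595621  0.70696045 -0.01446651  0.0402922 ]
side [[501.71493271   0.         279.23709626]
 [  0.         501.71493271 199.06654584]
 [  0.           0.           1.        ]] [ 0.51593262 -0.85861395  0.39890124] [ 0.8268855  -0.01309533  0.01084543 -0.56211321]
{'t': 0.1, 'q': array([-1.33250020e+00,  5.28430819e-01,  1.43375712e+00,  2.59709374e-06,
        1.18136778e+00, -1.78483082e-01]), 'qd': array([ 0.00033991, -0.0026387 , -0.00148042, -0.00090645, -0.00228523,
        0.00080172]), 'tau': array([-1.20266245e-04, -4.43304527e+01, -1.78586090e+01, -1.81459541e-04,
        3.86858665e-03, -9.55135022e-06]), 'tcp_pos': array([ 0.25290165, -0.57087878,  0.23840146]), 'tool_rot': array([ 9.78364981e-01,  2.06884028e-01, -2.81495571e-05, -9.81129824e-04]), 'force': array([-0.32894157, -0.31126006,  0.07864513]), 'ft_torque': array([-0.03419031,  0.02630798,  0.02493037]), 'gripper_force': 0.0, 'finger_gap': 1.0007248023501336}
```

View pics/top0.png

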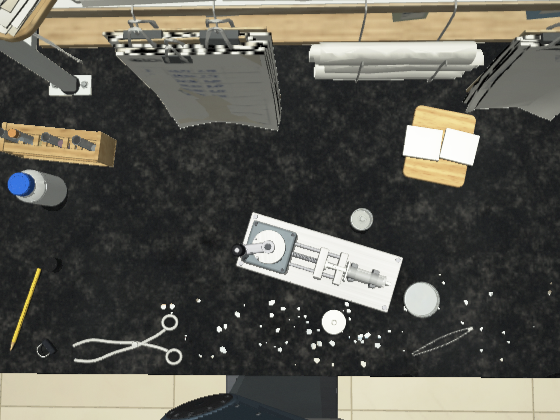

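View pics/side0.png

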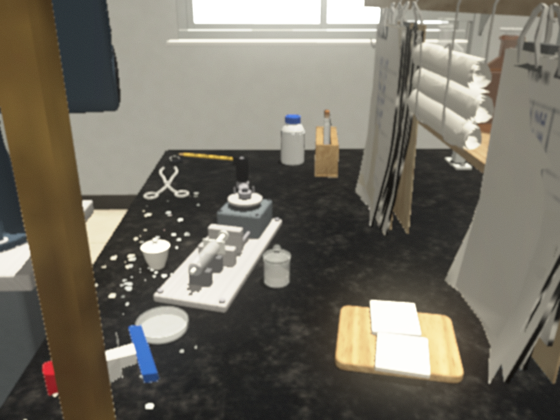

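The top view shows the drive at about (320,262), with the crank hub near (268,247) and the handle near (239,251). Next I'll enlarge that area.

```bash
cat > h.py <<'E'
import numpy as np
from scipy.spatial.transform import Rotation as R
from station import readout,cams
def ray(s,u,v,z):
    d=R.from_quat(s["rotation"]).apply(np.linalg.inv(s["intrinsics"])@[u,v,1]); e=np.array(s["eye"])
    return e+d*(z-e[2])/d[2]
def proj(s,p):
    c=s["intrinsics"]@R.from_quat(s["rotation"]).inv().apply(np.array(p)-s["eye"]); return c[:2]/c[2]
E
python3 - <<'E'
import cv2
a=cv2.imread("pics/top0.png")[200:320,225:415]
a=cv2.resize(a,None,fx=4,fy=4,interpolation=cv2.INTER_CUBIC);cv2.imwrite("pics/c1.png",a)
E
```

```text
(no output)
```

View pics/c1.png

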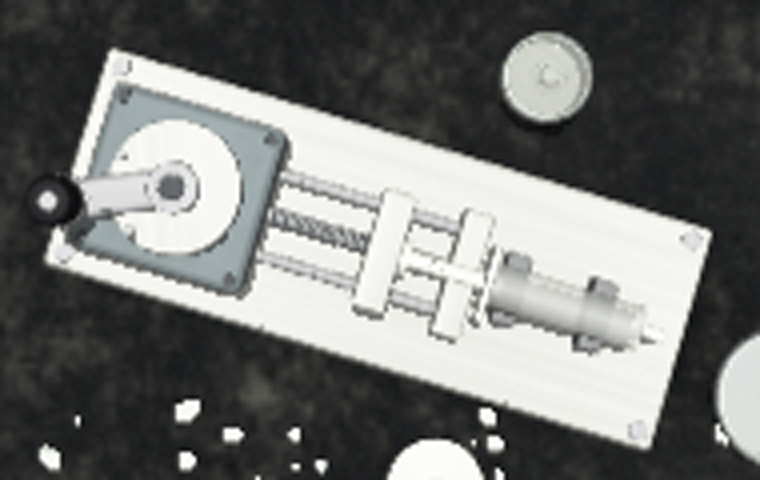

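The crop shows the screw at (173,187), the handle top at (47,200), and base corners at (112,48), (712,232), (650,448) and (45,263), all in crop pixels at 4x with offset (225,200).

```bash
python3 - <<'E'
from h import *
s=cams.snapshot("top")
P=lambda u,v,z:ray(s,225+u/4,200+v/4,z)
c=P(173,187,.088);h=P(47,200,.130);print("axis",c,"handle",h,np.linalg.norm((h-c)[:2]))
for q in[(112,48),(712,232),(650,448),(45,263)]:print(P(*q,.012))
r=R.from_quat(readout.sense()["tool_rot"]);print(r.as_matrix().round(3),r.as_euler("ZYX",degrees=True))
E
```

```text
axis [ 0.48393355 -0.02005262  0.088     ] handle [0.47831247 0.03083898 0.13      ] 0.05120109073777599
[0.55147942 0.01597822 0.012     ]
[ 0.46254695 -0.27258521  0.012     ]
[ 0.36030241 -0.2416829   0.012     ]
[0.447402   0.04789729 0.012     ]
[[ 0.914  0.405 -0.   ]
 [ 0.405 -0.914  0.002]
 [ 0.    -0.002 -1.   ]] [ 2.38788651e+01 -1.56766556e-02 -1.79904915e+02]
```

>>> send_rows(
  commands="60 0 0 0 1;60 0 0 0 1;60 0 0 0 1;60 0 0 0 1;60 0 0 0 1;60 0 0 0 0.97;60 0.36 -0.97 0 0;60 0.36 -0.97 0 0;60 0.36 -0.97 0 0;60 0.36 -0.97 0 0;60 0.36 -0.97 0 0;60 0.36 -0.97 0 0;60 0.36 -0.97 0 0;60 0.36 -0.97 0 0;60 0.36 -0.97 0 0;60 0.36 -0.97 0 0;60 0.36 -0.97 0 0;60 0.36 -0.97 0 0;60 0.36 -0.97 0 0;60 0.36 -0.97 0 0",
  grip_force=30,
)

```text
t: 1.82
tcp_pos: [0.354, -0.2987, 0.2392]
tool_rot: [1.0, -0.0, -0.0, -0.0]
force: [0.5, 0.0, -0.5]
finger_gap: 0.703
gripper_force: 0.0
```

>>> send_rows(
  commands="60 0.36 -0.97 0 0;60 0.36 -0.97 0 0;60 0.36 -0.97 0 0;60 0.36 -0.97 0 0;60 0.36 -0.97 0 0;60 0.36 -0.97 0 0;60 0.36 -0.97 0 0;60 0.36 -0.97 0 0;60 0.36 -0.97 0 0;60 0.36 -0.97 0 0;60 0.36 -0.97 0 0;60 0.36 -0.97 0 0;60 0.36 -0.97 0 0;60 0.36 -0.97 0 0;60 0.36 -0.97 0 0;60 0.36 -0.97 0 0;60 0.36 -0.97 0 0;60 0 0 0 0;60 0 0 0 0",
)

```text
t: 3.4
tcp_pos: [0.4761, 0.0306, 0.2391]
tool_rot: [1.0, 0.001, -0.0, 0.0]
force: [-0.3, -0.5, 0.7]
finger_gap: 0.703
gripper_force: 0.0
```

>>> send_rows(
  commands="60 0.1 0 1 0;60 0 0 1 0;60 0 0 1 0;60 0 0 1 0;60 0 0 1 0;60 0 0 1 0;60 0 0 0.85 0;60 0 0 0 0;60 0 0 0 0",
)

```text
t: 4.15
tcp_pos: [0.4774, 0.0292, 0.1018]
tool_rot: [1.0, -0.001, -0.001, -0.0]
force: [-1.0, 1.7, 0.1]
finger_gap: 0.704
gripper_force: 0.0
```

```bash
python3 - <<'E'
from h import *
import cv2
s=cams.snapshot("top");t=cams.snapshot("side")
a=cv2.resize(s["pixels"][200:300,200:330,::-1],None,fx=3,fy=3,interpolation=2)
b=cv2.resize(t["pixels"][120:220,190:320,::-1],None,fx=3,fy=3,interpolation=2)
cv2.imwrite("pics/d.png",np.hstack([a,b]))
E
```

```text
(no output)
```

View pics/d.png

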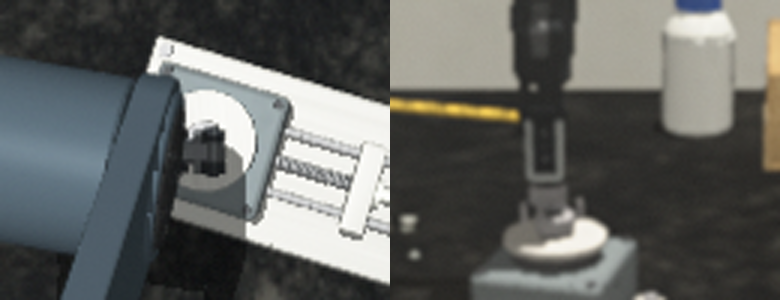

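The side view (right half) shows the finger lined up over the handle at about (545,150), above the arm. I'll close the fingers.

>>> send_rows(
  commands="15 0 0 0 0;15 0 0 0 0;15 0 0 0 0;15 0 0 0 0;15 0 0 0 0;15 0 0 0 0;15 0 0 0 0;15 0 0 0 0",
  grip_force=40,
)

```text
t: 4.92
tcp_pos: [0.4785, 0.0313, 0.1034]
tool_rot: [1.0, -0.0, 0.001, -0.001]
force: [-0.6, 6.5, 4.9]
finger_gap: 0.252
gripper_force: 38.9
```

```bash
cat > plan.py <<'E'
import sys,json
from h import *
# plan.py cx cy r  stepdeg n [x y]: rows from the last commanded (or given) position on the circle
cx,cy,r,st,n=map(float,sys.argv[1:6]); n=int(n)
p=np.array(list(map(float,sys.argv[6:8])) if len(sys.argv)>6 else json.load(open("cmd.json")))
a=np.degrees(np.arctan2(p[1]-cy,p[0]-cx)); out=[]; print("from ang",a.round(1))
for i in range(n):
    a+=st; q=np.array([cx+r*np.cos(np.radians(a)),cy+r*np.sin(np.radians(a))])
    d=np.round((q-p)*[1,-1]/.02,2); p=p+d*[1,-1]*.02; out.append("15 %g %g 0 0"%tuple(d))
json.dump(list(p),open("cmd.json","w")); print(";".join(out)); print("end",p.round(4),"ang",a.round(1))
E
python3 - <<'E'
from h import *
s=readout.sense();print(s["tcp_pos"],s["force"])
E
python3 plan.py .4839 -.0195 .0505 4 10 .4785 .0308
```

```text
[0.4784806  0.03129799 0.10338573] [-0.63644628  6.53832843  4.8658959 ]
from ang 96.1
15 -0.17 0.03 0 0;15 -0.18 0.04 0 0;15 -0.17 0.05 0 0;15 -0.16 0.06 0 0;15 -0.16 0.07 0 0;15 -0.16 0.08 0 0;15 -0.15 0.09 0 0;15 -0.14 0.11 0 0;15 -0.13 0.11 0 0;15 -0.13 0.13 0 0
end [0.4475 0.0154] ang 136.1
```

>>> send_rows(
  commands="15 -0.17 0.03 0 0;15 -0.18 0.04 0 0;15 -0.17 0.05 0 0;15 -0.16 0.06 0 0;15 -0.16 0.07 0 0;15 -0.16 0.08 0 0;15 -0.15 0.09 0 0;15 -0.14 0.11 0 0;15 -0.13 0.11 0 0;15 -0.13 0.13 0 0;15 0 0 0 0",
)

```text
t: 5.83
tcp_pos: [0.447, 0.0148, 0.1032]
tool_rot: [1.0, -0.0, 0.0, -0.0]
force: [-0.9, 3.7, 7.2]
finger_gap: 0.25
gripper_force: 39.2
```

```bash
python3 plan.py .4839 -.019 .051 4 9
```

```text
from ang 136.6
15 -0.15 0.1 0 0;15 -0.11 0.14 0 0;15 -0.1 0.15 0 0;15 -0.08 0.16 0 0;15 -0.08 0.16 0 0;15 -0.07 0.16 0 0;15 -0.05 0.17 0 0;15 -0.04 0.18 0 0;15 -0.03 0.17 0 0
end [ 0.4333 -0.0124] ang 172.6
```

>>> send_rows(
  commands="15 -0.15 0.1 0 0;15 -0.11 0.14 0 0;15 -0.1 0.15 0 0;15 -0.08 0.16 0 0;15 -0.08 0.16 0 0;15 -0.07 0.16 0 0;15 -0.05 0.17 0 0;15 -0.04 0.18 0 0;15 -0.03 0.17 0 0;15 0 0 0 0;15 0 0 0 0",
)

```text
t: 6.75
tcp_pos: [0.4345, -0.0141, 0.103]
tool_rot: [1.0, -0.0, 0.002, 0.001]
force: [1.7, 2.4, 5.9]
finger_gap: 0.249
gripper_force: 39.2
```

```bash
python3 plan.py .4839 -.019 .051 3 3;python3 plan.py .4839 -.019 .051 3 3;python3 plan.py .4839 -.019 .051 3 3;python3 plan.py .4839 -.019 .051 3 3;python3 plan.py .4839 -.019 .051 3 3
```

```text
from ang 172.6
15 -0.01 0.13 0 0;15 -0.01 0.14 0 0;15 0 0.13 0 0
end [ 0.4329 -0.0204] ang 181.6
from ang -178.4
15 0.01 0.13 0 0;15 0.01 0.14 0 0;15 0.02 0.13 0 0
end [ 0.4337 -0.0284] ang -169.4
from ang -169.4
15 0.03 0.13 0 0;15 0.04 0.13 0 0;15 0.04 0.13 0 0
end [ 0.4359 -0.0362] ang -160.4
from ang -160.3
15 0.05 0.12 0 0;15 0.05 0.13 0 0;15 0.06 0.12 0 0
end [ 0.4391 -0.0436] ang -151.3
from ang -151.2
15 0.07 0.11 0 0;15 0.08 0.11 0 0;15 0.07 0.11 0 0
end [ 0.4435 -0.0502] ang -142.2
```

>>> send_rows(
  commands="15 0 0.13 0 0;15 0 0.14 0 0;15 0 0.13 0 0;15 0 0 0 0",
)

```text
t: 7.08
tcp_pos: [0.4345, -0.022, 0.103]
tool_rot: [1.0, -0.0, 0.002, 0.0]
force: [2.1, 1.9, 6.1]
finger_gap: 0.253
gripper_force: 39.2
```

>>> send_rows(
  commands="15 0.02 0.13 0 0;15 0.02 0.14 0 0;15 0.03 0.13 0 0;15 0 0 0 0",
)

```text
t: 7.42
tcp_pos: [0.4357, -0.0299, 0.103]
tool_rot: [1.0, -0.0, 0.002, 0.0]
force: [2.2, 2.3, 5.8]
finger_gap: 0.252
gripper_force: 39.2
```

>>> send_rows(
  commands="15 0.03 0.13 0 0;15 0.04 0.13 0 0;15 0.04 0.13 0 0;15 0 0 0 0",
)

```text
t: 7.75
tcp_pos: [0.4382, -0.0377, 0.103]
tool_rot: [1.0, -0.001, 0.002, 0.0]
force: [1.7, 2.5, 5.4]
finger_gap: 0.252
gripper_force: 39.2
```

>>> send_rows(
  commands="15 0.05 0.12 0 0;15 0.06 0.13 0 0;15 0.06 0.12 0 0;15 0 0 0 0",
)

```text
t: 8.08
tcp_pos: [0.4418, -0.0449, 0.103]
tool_rot: [1.0, -0.001, 0.002, 0.0]
force: [3.2, 5.6, 5.7]
finger_gap: 0.254
gripper_force: 39.2
```

```bash
python3 - <<'E'
import numpy as np
from scipy.optimize import least_squares as L
P=np.array([(.4785,.0313),(.447,.0148),(.4345,-.0141),(.4345,-.022),(.4357,-.0299),(.4382,-.0377),(.4418,-.0449)])
f=lambda c:np.hypot(*(P-c).T)-.05
o=L(f,[.484,-.019]);print(o.x,o.fun)
c=o.x;d=P[-1]-c;print(np.degrees(np.arctan2(d[1],d[0])))
E
python3 plan.py .4843 -.0184 .0500 3 3 .4418 -.0452;python3 plan.py .4843 -.0184 .0500 3 3;python3 plan.py .4843 -.0184 .050 3 3
```

```text
[ 0.48432789 -0.01841881] [ 5.92090719e-05 -3.14023995e-05  1.47054039e-05 -4.35834754e-05
 -3.51182224e-05 -4.53502663e-06  9.86510698e-05]
-148.0903786519541
from ang -147.8
15 0.08 0.1 0 0;15 0.08 0.11 0 0;15 0.08 0.1 0 0
end [ 0.4466 -0.0514] ang -138.8
from ang -138.8
15 0.09 0.09 0 0;15 0.1 0.09 0 0;15 0.09 0.09 0 0
end [ 0.4522 -0.0568] ang -129.8
from ang -129.9
15 0.1 0.08 0 0;15 0.11 0.08 0 0;15 0.11 0.07 0 0
end [ 0.4586 -0.0614] ang -120.9
```

>>> send_rows(
  commands="15 0.08 0.1 0 0;15 0.08 0.11 0 0;15 0.08 0.1 0 0;15 0 0 0 0",
)

```text
t: 8.42
tcp_pos: [0.4461, -0.0507, 0.103]
tool_rot: [1.0, -0.001, 0.001, -0.0]
force: [2.6, 5.2, 5.8]
finger_gap: 0.255
gripper_force: 39.3
```

>>> send_rows(
  commands="15 0.11 0.08 0 0;15 0.11 0.09 0 0;15 0.1 0.08 0 0;15 0 0 0 0",
)

```text
t: 8.75
tcp_pos: [0.451, -0.0557, 0.103]
tool_rot: [1.0, -0.0, -0.0, -0.0]
force: [-0.6, 2.6, 9.2]
finger_gap: 0.253
gripper_force: 39.5
```

>>> send_rows(
  commands="15 0.11 0.08 0 0;15 0.11 0.08 0 0;15 0.12 0.07 0 0;15 0 0 0 0",
)

```text
t: 9.08
tcp_pos: [0.4574, -0.0604, 0.103]
tool_rot: [1.0, 0.0, -0.001, -0.0]
force: [-1.5, 1.5, 9.3]
finger_gap: 0.256
gripper_force: 39.6
```

```bash
cat > ft.py <<'E'
from h import *
s=readout.sense();d=s["tcp_pos"][:2]-[.48433,-.01842];a=np.arctan2(d[1],d[0]);f=s["force"]
print("ang",np.degrees(a).round(2),"r",np.hypot(*d).round(5),"ccw resist",(f[0]*np.sin(a)-f[1]*np.cos(a)).round(2),"radial",(f[0]*np.cos(a)+f[1]*np.sin(a)).round(2),"F",f.round(1),s["tcp_pos"].round(4),s["t"])
E
python3 ft.py; for i in 1 2 3 4 5 6 7 8; do [ $i = 1 ] && X=".4583 -.0606" || X=""; python3 plan.py .48433 -.01842 .05 3 3 $X|sed -n 2p; done
```

```text
ang -122.71 r 0.04991 ccw resist 2.12 radial -0.44 F [-1.5  1.5  9.3] [ 0.4574 -0.0604  0.103 ] 9.0833
15 0.1 0.08 0 0;15 0.12 0.06 0 0;15 0.12 0.06 0 0
15 0.12 0.05 0 0;15 0.13 0.04 0 0;15 0.12 0.03 0 0
15 0.13 0.03 0 0;15 0.13 0.02 0 0;15 0.13 0.01 0 0
15 0.13 0.01 0 0;15 0.13 0 0 0;15 0.13 -0.01 0 0
15 0.13 -0.01 0 0;15 0.13 -0.02 0 0;15 0.13 -0.03 0 0
15 0.13 -0.03 0 0;15 0.12 -0.04 0 0;15 0.12 -0.05 0 0
15 0.12 -0.05 0 0;15 0.12 -0.06 0 0;15 0.11 -0.06 0 0
15 0.11 -0.07 0 0;15 0.11 -0.08 0 0;15 0.1 -0.08 0 0
```

>>> send_rows(
  commands="15 0.12 0.07 0 0;15 0.12 0.06 0 0;15 0.12 0.06 0 0;15 0 0 0 0",
)

```text
t: 9.42
tcp_pos: [0.4645, -0.0643, 0.103]
tool_rot: [1.0, 0.0, -0.001, -0.0]
force: [-2.2, 1.1, 9.7]
finger_gap: 0.253
gripper_force: 39.6
```

>>> send_rows(
  commands="15 0.12 0.05 0 0;15 0.13 0.04 0 0;15 0.13 0.03 0 0;15 0 0 0 0",
)

```text
t: 9.75
tcp_pos: [0.4721, -0.0669, 0.1031]
tool_rot: [1.0, 0.0, -0.001, 0.0]
force: [-3.0, 0.2, 9.1]
finger_gap: 0.252
gripper_force: 39.6
```

>>> send_rows(
  commands="15 0.13 0.03 0 0;15 0.13 0.02 0 0;15 0.13 0.01 0 0;15 0 0 0 0",
)

```text
t: 10.08
tcp_pos: [0.48, -0.0682, 0.1031]
tool_rot: [1.0, 0.0, -0.001, 0.0]
force: [-2.5, -1.0, 10.1]
finger_gap: 0.252
gripper_force: 39.6
```

>>> send_rows(
  commands="15 0.13 0.01 0 0;15 0.13 0 0 0;15 0.13 -0.01 0 0;15 0 0 0 0",
)

```text
t: 10.42
tcp_pos: [0.4849, -0.0684, 0.1029]
tool_rot: [1.0, 0.001, -0.004, 0.0]
force: [-8.9, -4.9, 13.0]
finger_gap: 0.251
gripper_force: 40.1
```

>>> send_rows(
  commands="15 0.06 0 0 0;15 0.06 0 0 0;15 0 0 0 0;15 0 0 0 0;15 0 0 0 0",
)

```text
t: 10.83
tcp_pos: [0.486, -0.0684, 0.1029]
tool_rot: [1.0, 0.001, -0.005, 0.0]
force: [-10.9, -5.6, 14.9]
finger_gap: 0.258
gripper_force: 40.2
```

```bash
python3 ft.py
```

```text
ang -88.07 r 0.04997 ccw resist 11.09 radial 5.27 F [-10.9  -5.6  14.9] [ 0.486  -0.0684  0.1029] 10.8333
```

The stop is found: the arm is deflected about 8° at 11 N, so the home angle is about -96°. Now I'll wind clockwise.

```bash
python3 plan.py .48433 -.01842 .05 -6 20 .491 -.0675
```

```text
from ang -82.3
15 -0.26 0.04 0 0;15 -0.26 -0 0 0;15 -0.26 -0.03 0 0;15 -0.25 -0.06 0 0;15 -0.25 -0.09 0 0;15 -0.24 -0.11 0 0;15 -0.22 -0.14 0 0;15 -0.21 -0.16 0 0;15 -0.19 -0.18 0 0;15 -0.17 -0.19 0 0;15 -0.15 -0.22 0 0;15 -0.13 -0.23 0 0;15 -0.1 -0.24 0 0;15 -0.07 -0.25 0 0;15 -0.05 -0.26 0 0;15 -0.02 -0.26 0 0;15 0 -0.26 0 0;15 0.04 -0.26 0 0;15 0.06 -0.25 0 0;15 0.08 -0.25 0 0
end [0.438  0.0005] ang -202.3
```

>>> send_rows(
  commands="15 -0.26 0.04 0 0;15 -0.26 0 0 0;15 -0.26 -0.03 0 0;15 -0.25 -0.06 0 0;15 -0.25 -0.09 0 0;15 -0.24 -0.11 0 0;15 -0.22 -0.14 0 0;15 -0.21 -0.16 0 0;15 -0.19 -0.18 0 0;15 -0.17 -0.19 0 0;15 -0.15 -0.22 0 0;15 -0.13 -0.23 0 0;15 -0.1 -0.24 0 0;15 -0.07 -0.25 0 0;15 -0.05 -0.26 0 0;15 -0.02 -0.26 0 0;15 0 -0.26 0 0;15 0.04 -0.26 0 0;15 0.06 -0.25 0 0;15 0.08 -0.25 0 0",
)

```text
t: 12.5
tcp_pos: [0.4375, -0.0004, 0.1029]
tool_rot: [1.0, 0.001, -0.0, 0.001]
force: [0.0, -2.9, 7.5]
finger_gap: 0.251
gripper_force: 39.7
```

```bash
python3 ft.py
```

```text
ang 158.99 r 0.05012 ccw resist -2.72 radial -1.07 F [ 0.  -2.9  7.5] [ 4.375e-01 -4.000e-04  1.029e-01] 12.5
```

```bash
for i in 1 2;do python3 plan.py .48433 -.01842 .05 -10 20;done
```

```text
from ang 157.8
15 0.2 -0.39 0 0;15 0.26 -0.34 0 0;15 0.32 -0.3 0 0;15 0.37 -0.24 0 0;15 0.4 -0.16 0 0;15 0.43 -0.1 0 0;15 0.43 -0.02 0 0;15 0.44 0.05 0 0;15 0.41 0.13 0 0;15 0.39 0.2 0 0;15 0.35 0.26 0 0;15 0.29 0.32 0 0;15 0.24 0.37 0 0;15 0.17 0.4 0 0;15 0.09 0.43 0 0;15 0.02 0.43 0 0;15 -0.05 0.43 0 0;15 -0.13 0.42 0 0;15 -0.2 0.39 0 0;15 -0.26 0.35 0 0
end [ 0.5214 -0.0521] ang -42.2
from ang -42.3
15 -0.32 0.29 0 0;15 -0.37 0.24 0 0;15 -0.4 0.17 0 0;15 -0.43 0.09 0 0;15 -0.43 0.02 0 0;15 -0.43 -0.05 0 0;15 -0.42 -0.13 0 0;15 -0.39 -0.2 0 0;15 -0.34 -0.26 0 0;15 -0.3 -0.32 0 0;15 -0.24 -0.37 0 0;15 -0.16 -0.4 0 0;15 -0.1 -0.43 0 0;15 -0.02 -0.43 0 0;15 0.05 -0.43 0 0;15 0.13 -0.42 0 0;15 0.2 -0.39 0 0;15 0.27 -0.35 0 0;15 0.32 -0.29 0 0;15 0.36 -0.24 0 0
end [0.461  0.0259] ang -242.3
```

>>> send_rows(
  commands="15 0.2 -0.39 0 0;15 0.26 -0.34 0 0;15 0.32 -0.3 0 0;15 0.37 -0.24 0 0;15 0.4 -0.16 0 0;15 0.43 -0.1 0 0;15 0.43 -0.02 0 0;15 0.44 0.05 0 0;15 0.41 0.13 0 0;15 0.39 0.2 0 0;15 0.35 0.26 0 0;15 0.29 0.32 0 0;15 0.24 0.37 0 0;15 0.17 0.4 0 0;15 0.09 0.43 0 0;15 0.02 0.43 0 0;15 -0.05 0.43 0 0;15 -0.13 0.42 0 0;15 -0.2 0.39 0 0;15 -0.26 0.35 0 0",
)

```text
t: 14.17
tcp_pos: [0.5217, -0.0525, 0.1031]
tool_rot: [1.0, -0.0, 0.001, -0.0]
force: [2.6, 3.5, 7.7]
finger_gap: 0.251
gripper_force: 39.5
```

```bash
python3 ft.py
```

```text
ang -42.34 r 0.05055 ccw resist -4.33 radial -0.45 F [2.6 3.5 7.7] [ 0.5217 -0.0525  0.1031] 14.1667
```

Measured angle -402.3 in total.

>>> send_rows(
  commands="15 -0.32 0.29 0 0;15 -0.37 0.24 0 0;15 -0.4 0.17 0 0;15 -0.43 0.09 0 0;15 -0.43 0.02 0 0;15 -0.43 -0.05 0 0;15 -0.42 -0.13 0 0;15 -0.39 -0.2 0 0;15 -0.34 -0.26 0 0;15 -0.3 -0.32 0 0;15 -0.24 -0.37 0 0;15 -0.16 -0.4 0 0;15 -0.1 -0.43 0 0;15 -0.02 -0.43 0 0;15 0.05 -0.43 0 0;15 0.13 -0.42 0 0;15 0.2 -0.39 0 0;15 0.27 -0.35 0 0;15 0.32 -0.29 0 0;15 0.36 -0.24 0 0",
)

```text
t: 15.83
tcp_pos: [0.4592, 0.0254, 0.1028]
tool_rot: [1.0, 0.001, -0.002, 0.001]
force: [-2.1, -3.3, 10.4]
finger_gap: 0.254
gripper_force: 40.1
```

```bash
python3 ft.py;  for i in 1 2;do python3 plan.py .48433 -.01842 .05 -10 20;done; python3 plan.py .48433 -.01842 .05 -9.7 18
```

```text
ang 119.79 r 0.05049 ccw resist -3.46 radial -1.78 F [-2.1 -3.3 10.4] [0.4592 0.0254 0.1028] 15.8333
from ang 117.8
15 0.4 -0.16 0 0;15 0.43 -0.1 0 0;15 0.43 -0.02 0 0;15 0.44 0.05 0 0;15 0.41 0.13 0 0;15 0.39 0.2 0 0;15 0.35 0.27 0 0;15 0.29 0.32 0 0;15 0.24 0.36 0 0;15 0.17 0.4 0 0;15 0.09 0.43 0 0;15 0.02 0.43 0 0;15 -0.05 0.44 0 0;15 -0.13 0.41 0 0;15 -0.2 0.39 0 0;15 -0.26 0.35 0 0;15 -0.32 0.29 0 0;15 -0.37 0.24 0 0;15 -0.4 0.17 0 0;15 -0.43 0.09 0 0
end [ 0.491  -0.0679] ang -82.2
from ang -82.3
15 -0.43 0.02 0 0;15 -0.44 -0.05 0 0;15 -0.41 -0.13 0 0;15 -0.39 -0.2 0 0;15 -0.35 -0.27 0 0;15 -0.29 -0.32 0 0;15 -0.24 -0.36 0 0;15 -0.17 -0.4 0 0;15 -0.09 -0.43 0 0;15 -0.02 -0.44 0 0;15 0.05 -0.43 0 0;15 0.13 -0.41 0 0;15 0.2 -0.39 0 0;15 0.27 -0.35 0 0;15 0.32 -0.29 0 0;15 0.37 -0.24 0 0;15 0.4 -0.17 0 0;15 0.42 -0.09 0 0;15 0.44 -0.02 0 0;15 0.43 0.05 0 0
end [0.495  0.0305] ang -282.3
from ang 77.7
15 0.4 0.13 0 0;15 0.38 0.19 0 0;15 0.34 0.25 0 0;15 0.29 0.31 0 0;15 0.24 0.35 0 0;15 0.17 0.38 0 0;15 0.11 0.41 0 0;15 0.04 0.42 0 0;15 -0.04 0.42 0 0;15 -0.1 0.41 0 0;15 -0.18 0.39 0 0;15 -0.23 0.35 0 0;15 -0.29 0.31 0 0;15 -0.34 0.25 0 0;15 -0.38 0.19 0 0;15 -0.4 0.13 0 0;15 -0.42 0.05 0 0;15 -0.42 -0.01 0 0
end [ 0.4784 -0.0681] ang -96.9
```

>>> send_rows(
  commands="15 0.4 -0.16 0 0;15 0.43 -0.1 0 0;15 0.43 -0.02 0 0;15 0.44 0.05 0 0;15 0.41 0.13 0 0;15 0.39 0.2 0 0;15 0.35 0.27 0 0;15 0.29 0.32 0 0;15 0.24 0.36 0 0;15 0.17 0.4 0 0;15 0.09 0.43 0 0;15 0.02 0.43 0 0;15 -0.05 0.44 0 0;15 -0.13 0.41 0 0;15 -0.2 0.39 0 0;15 -0.26 0.35 0 0;15 -0.32 0.29 0 0;15 -0.37 0.24 0 0;15 -0.4 0.17 0 0;15 -0.43 0.09 0 0",
)

```text
t: 17.5
tcp_pos: [0.4913, -0.0682, 0.1031]
tool_rot: [1.0, -0.001, 0.001, -0.0]
force: [3.7, 4.1, 6.9]
finger_gap: 0.25
gripper_force: 39.7
```

```bash
python3 ft.py
```

```text
ang -81.98 r 0.05029 ccw resist -4.28 radial -3.53 F [3.7 4.1 6.9] [ 0.4913 -0.0682  0.1031] 17.5
```

Total -802.

>>> send_rows(
  commands="15 -0.43 0.02 0 0;15 -0.44 -0.05 0 0;15 -0.41 -0.13 0 0;15 -0.39 -0.2 0 0;15 -0.35 -0.27 0 0;15 -0.29 -0.32 0 0;15 -0.24 -0.36 0 0;15 -0.17 -0.4 0 0;15 -0.09 -0.43 0 0;15 -0.02 -0.44 0 0;15 0.05 -0.43 0 0;15 0.13 -0.41 0 0;15 0.2 -0.39 0 0;15 0.27 -0.35 0 0;15 0.32 -0.29 0 0;15 0.37 -0.24 0 0;15 0.4 -0.17 0 0;15 0.42 -0.09 0 0;15 0.44 -0.02 0 0;15 0.43 0.05 0 0",
)

```text
t: 19.17
tcp_pos: [0.4921, 0.0315, 0.1029]
tool_rot: [1.0, 0.0, -0.003, -0.001]
force: [-2.7, 3.4, 11.9]
finger_gap: 0.254
gripper_force: 40.5
```

```bash
python3 ft.py
```

```text
ang 81.19 r 0.05052 ccw resist -3.23 radial 2.94 F [-2.7  3.4 11.9] [0.4921 0.0315 0.1029] 19.1667
```

Total -999.

>>> send_rows(
  commands="15 0.4 0.13 0 0;15 0.38 0.19 0 0;15 0.34 0.25 0 0;15 0.29 0.31 0 0;15 0.24 0.35 0 0;15 0.17 0.38 0 0;15 0.11 0.41 0 0;15 0.04 0.42 0 0;15 -0.04 0.42 0 0;15 -0.1 0.41 0 0;15 -0.18 0.39 0 0;15 -0.23 0.35 0 0;15 -0.29 0.31 0 0;15 -0.34 0.25 0 0;15 -0.38 0.19 0 0;15 -0.4 0.13 0 0;15 -0.42 0.05 0 0;15 -0.42 -0.01 0 0;15 0 0 0 0;15 0 0 0 0",
)

```text
t: 20.83
tcp_pos: [0.4775, -0.068, 0.103]
tool_rot: [1.0, -0.0, -0.0, -0.0]
force: [0.3, 1.5, 9.2]
finger_gap: 0.249
gripper_force: 39.9
```

```bash
python3 ft.py
```

```text
ang -97.87 r 0.0501 ccw resist -0.11 radial -1.52 F [0.3 1.5 9.2] [ 0.4775 -0.068   0.103 ] 20.8333
```

>>> send_rows(
  commands="40 0 0 0 0;50 0 0 0 0;60 0 0 0 0;60 0 0 0 0;60 0 0 0 0;60 0 0 -0.3 0;60 0 0 -0.6 0;60 0 0 -1 0;60 0 0 -1 0;60 0 0 -1 0;60 0 0 -1 0;60 0 0 -1 0;60 0 0 0 0;60 0 0 0 0",
)

```text
t: 22.0
tcp_pos: [0.4787, -0.0684, 0.2214]
tool_rot: [1.0, 0.0, 0.001, 0.001]
force: [0.2, 0.1, -0.3]
finger_gap: 0.698
gripper_force: 0.0
```

```bash
python3 - <<'E'
from h import *
import cv2
t=cams.snapshot("side");s=cams.snapshot("top")
b=cv2.resize(t["pixels"][120:350,120:320,::-1],None,fx=2,fy=2,interpolation=2)
a=cv2.resize(s["pixels"][190:350,220:450,::-1],None,fx=1.6,fy=1.6,interpolation=2)
c=np.zeros((460,800,3),np.uint8);c[:b.shape[0],:b.shape[1]]=b;c[:a.shape[0],410:410+a.shape[1]]=a
cv2.imwrite("pics/e.png",c);print([proj(t,(.4775,-.068,.1075)),proj(s,(.4775,-.068,.13))],readout.sense()["force"])
E
```

```text
[array([239.78291246, 187.49728648]), array([294.23511501, 250.48591562])] [ 0.96770036 -0.57155531 -0.08691185]
```

View pics/e.png

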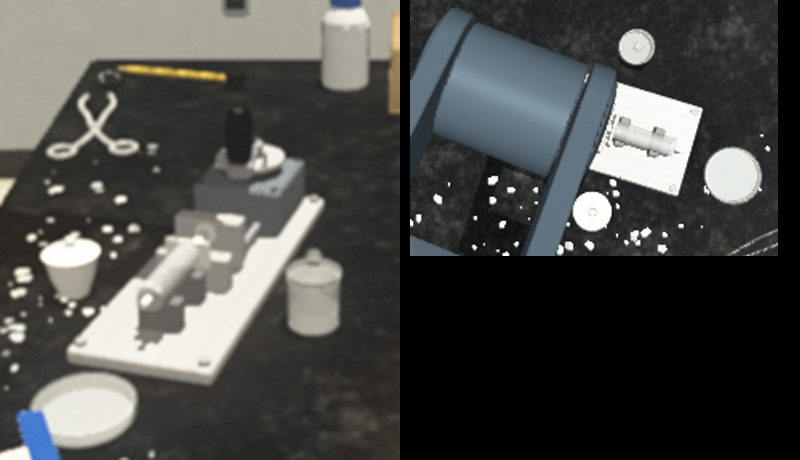

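The gripper is clear. The handle stands at crop (238,137), which matches the expected (239,135), and the bystanders haven't moved.

```bash
python3 -c "
from station import sign_off
print(sign_off())"
```

```text
the job is handed in; nothing more can be done
None
```

I wound the crank back to its home stop with about 11 N at the handle, below the 22 N limit. I then cranked it three full turns clockwise, within about 0.01 turn by my measurement, let go, and handed the job in at about 22 s. The petri dish, weighing bottle and crucible were not touched, and I have not been told how it was judged.

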